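# Close the jar and hold its label holder pressed home behind the rack lip

## Task

Close the open jar with the purple band: set the loose orange stopper upright and fully home in its neck and let go of it. Then take the black label holder out of its stand, push it straight down behind the metal lip of the rack, in the slot right in front of that same jar, label side facing away from the jars, until it is fully home on the stop below the sprung bed, and finish while still holding it pressed down there with the fingers (do not let go). Keep the jar in its place, and leave the other jars and the tools where they are.

Things in the scene. Friction and masses are not known exactly. Their poses are not given: they have to be found in the camera images.
- rack: Fixed blue-painted jar rack, 330 wide (y) x 155 deep x 60 high, aluminium lip along its front. Origin: at bench height, on the label slot's centre line, mid width; x points from the slot back to the jars, y left along the lip, z up. The slot between lip and shelf is 9 wide in x, flared to 21 at the top 6 mm; fillers divide it into three bays. Jars stand on the shelf (z = 60) 90 behind each bay
- slot_left (a point): Centre of the mouth of the left bay (rack y = 100), at shelf and lip top height, 60 above the bench; axes as the rack's. Each bay is 68 long in y and 9 wide; in it lies a yellow sprung bed, its top 20 below this point when free. The holder is home when its lower edge is 28 below this point, the bed pressed fully down
- slot_mid (a point): The same for the middle bay (rack y = 0). Each bed pushes up with 3 N at first touch and 9.4 N at its hard stop, 8 mm lower, and lifts the holder again if let go
- slot_right (a point): The same for the right bay (rack y = -100)
- jar_open: White jar with a purple band and no stopper, 60 diameter x 75 high, loose (about 0.25 kg), standing on the rack behind one of the three bays. Origin: centre of its underside, z up. Its open neck is 42 outside, 32 inside (round), 15 high straight, rim at z = 75; hollow below
- jar_mouth (a point): Centre of the open jar's neck, at rim height (75 above the jar's underside)
- stopper: Loose orange tapered stopper standing on its narrow end on the bench, 46 high, about 35 g. Origin: centre of its narrow underside, z up. Its plug tapers from 24 diameter at the foot to 29.6 at z = 24; above it the head, 38 diameter, from z = 24 to 46, is the grip. Fully home, the underside of the head rests on the jar's rim, the origin 51 above the jar's underside
- holder: Black rigid label holder, an upright plate 60 wide (y) x 6 thick (x) x 80 high (z), about 45 g; its lowest 6 mm are only 3.5 thick. Origin: centre of its lower edge; z up, -x is the side with the white and purple label. It starts upright in its stand, lower edge 10 above the bench, upper 60 showing
- label_face (a point): Point on the label side of the holder, 3 in front (-x) of its middle plane and 55 above its lower edge
- stand: Fixed dark wooden block, 50 x 96 x 30 high, slot 7.6 wide and 20 deep along its y in which the holder stands. Origin: centre of its underside
- jar_grey: White jar with grey band, already closed with an orange stopper, 60 diameter x 96 high in all, loose, on the rack. Origin: centre of its underside. To be left alone
- jar_green: The same with a green band. To be left alone
- knife: Bystander on the bench: orange box-cutter with black end, 185 x 32 x 21, lying flat (mm). Origin: centre of its underside. To be left alone
- marker: Bystander on the bench: grey marker pen with black cap, 130 x 14 x 13, lying (mm). Origin: centre of its underside. To be left alone
- sanding_block: Bystander on the bench: cork sanding block, 75 x 55 x 34 (mm). Origin: centre of its underside. To be left alone
- calipers: Bystander on the bench: steel calipers with a dark display, 200 x 60 x 12, lying flat (mm). Origin: centre of its underside. To be left alone
- scissors: Bystander on the bench: black-handled scissors, 215 x 80 x 12, lying flat (mm). Origin: centre of its underside. To be left alone

How it is judged:
On the way, in this order (a step that is already met when the one before it is completed fails the run):
1. the stopper sits fully home and upright in the open jar's neck, let go (horizontal distance between stopper and jar_open below 0.004 m and z of stopper in the frame of jar_open between 0.048 and 0.0535 m and angle between the z axis of stopper and the z axis of jar_open, either way round below 0.08 rad and angle between jar_open's own z axis and vertical below 0.1 rad and contact force between the fingers and stopper below 0.1 N), for 0.3 s.
2. the label holder is pressed home behind the lip in the bay in front of that jar, held by the fingers (z of holder in the frame of rack between 0.029 and 0.034 m and x of holder in the frame of rack between -0.004 and 0.004 m and x of label_face in the frame of rack below 0 m and angle between the z axis of holder and the z axis of rack, either way round below 0.15 rad and horizontal distance between holder and jar_open below 0.1105 m and contact force between holder and rack above 5 N and contact force between the fingers and holder above 3 N), for 0.5 s.
At the end, for the whole second after the job is handed in: Stopper within 4 mm of the purple jar's axis, 2.5 mm of home, upright, released; jar upright. Holder in the slot bay before that jar (within 110 mm of its axis), within 2 mm of home, upright, label away from the jars, pressed on the rack over 5 N, fingers on it over 3 N, to the end (all of step 1 and all of step 2); the arm keeps its last pose, push and grip.
It fails at once if the open jar is shoved more than 15 mm or tipped (distance of jar_open from where it was at the start of the episode above 0.015 m or angle between jar_open's own z axis and vertical above 0.3 rad).
It fails at once if another jar or a tool is moved by more than 20 mm (distance of any of jar_grey, jar_green, knife, marker, sanding_block, calipers, scissors from where it was at the start of the episode above 0.02 m).
It also fails if it takes over 53 s, if anything falls off the work surface, if the arm or the gripper's body presses on something with over 40 N, if the wrist force passes 120 N, or if a joint passes its speed limit or range.

## Robot

A 6-joint arm with a two-finger parallel gripper is mounted at the origin on the work surface. World frame = base frame: x ahead of the robot, y to its left, z up, the work surface at z = 0. Lengths are in m, angles in rad, forces in N, time in s.
With the tool pointing down it reaches from about 0.325 to 0.775 m from the base axis. Payload 5.5 kg.
Tool frame: the origin (TCP) lies between the finger pads; the fingertips stand ctrl.tip_reach ahead of it and the grasp point (between the pads) lies 6 mm ahead of it (ctrl.tip_reach is the distance from the TCP to the fingertips, in m); z points along the fingers, y is the line along which they close (so a half turn about z gives the same grasp; the last joint's range is limited). The gripper opens to 88 mm and grips with 3 to 60 N. Pads are 20 mm wide; open, the fingers measure 115 mm over their backs; the gripper's body (75 mm by 178 mm) begins 61 mm behind the grasp point.
Start: joints at [-1.389, 0.091, 1.231, -0, 1.82, -0.057], TCP at [0.142, -0.583, 0.248] pointing down, gripper open.
Joint ranges: [-2.87, 2.87], [-0.86, 2.18], [0.17, 2.46], [-1.51, 4.65], [0.06, 2.69], [-2.65, 2.65]. Speed limits (rad/s): [2.57, 2.57, 3.01, 3.14, 3.14, 3.14].

## Interface

Orientations are given as a rotation vector (axis times angle).
In Python, from station import ctrl, vision gives the robot as it stands.
- The arm moves only by the tool move_arm, never from a script. Its argument "increments" is a list of rows, each an object with "grip": the gripper's target within -1 to 1 (fully open at 1, half-way at 0, shut at -1); "travel": the shift along the tool's x, y, z in m, a list of three; "dr": the turn, a rotation vector about the tool's x, y, z in rad, a list of three. A call has 1 to 12 rows; each row shifts and turns the commanded pose from where the row before left it, along the tool's axes as they then stand; what a row does not reach is not made up. A row lasts 1/10 s, in which the tool goes at most 50 mm and 8.59 degrees, less where a joint would pass 70% of its speed; a pose out of reach is approached as far as the arm can. A call is refused whole if a number of a shift passes 0.05 or a number of a turn 0.15, either way. A call with a gripper value outside its range is refused whole. The fingers move at their own pace and stop on an object; the grip force is fixed at half the most. Time passes only in rows, so rows that do not move let the fingers close. It gives the time, the measured TCP pose, the force, the opening and the grip force at its end, in the units of the state.
- ctrl.state(): the state, without advancing time (a new reading comes with each control period).
- vision.grab_frame(name): name is "scene" or "top"; returns the picture (420x560x3 uint8, blue, green, red); there is no depth.
- vision.camera_info(name): a dict with "fov_y" (degrees; the focal length in pixels is half the picture's height over the tangent of half this angle, whatever the lens; pixels are square), "cx", "cy" (the principal point, pixels), "distortion" ([k1, k2, p1, p2, k3] as OpenCV has them; the pictures are not rectified), "world_from_camera" (4x4, takes a point from camera to world coordinates). Camera axes: x right, y down, z forward; pixel columns grow to the right and rows downward; lengths in m; the calibration is good to about 2 mm. A picture is of the moment at which its call begins. camera_info takes no time and is no camera call.
- ctrl.hand_in(): hands the job in; it is judged then, once.
The state is a dict: "clock": time; "qpos": joint angles; "dq": joint speeds; "tau": joint torques, N m; "tool_pos": TCP position; "tcp_rot": TCP orientation; "contact_force": force on the tool from outside, world axes, zero at the start; "wrist_torque": the same for the moment, N m; "opening": finger opening in m; "finger_force": force on a finger pad.
Only numpy, scipy, OpenCV 4.12 (cv2) and the standard library are available. Lean on these libraries where they do the work, as an engineer would, in place of code of your own. Each camera call takes 0.05 s, during which the arm holds its last target. There are 200 camera calls.

## Working session

There is one attempt and no reset: what is moved stays moved. The work goes in short steps, Python scripts to look and compute and a tool call to move; the robot and the scene stay as the last step left them, time stands still between calls to the robot, and variables do not carry over. Pictures are saved under pics/ and viewed, at most 10 in all, crops included, and the job is handed in when it is done.

Besides the shell and the picture viewer there is one more tool, called after "Call:" as a command line: name --argument value ..., lists and objects as JSON in quotes. move_arm: Moves the arm, as the interface text tells. Its arguments: {"type":"object","properties":{"increments":{"type":"array"}},"required":["increments"]}

```bash
mkdir -p pics; python3 - <<'E'
from station import ctrl, vision
import cv2, numpy as np
for n in("scene","top"):
    im=vision.grab_frame(n); cv2.imwrite(f"pics/{n}0.png",im)
    c=vision.camera_info(n); print(n,c["fov_y"],c["cx"],c["cy"],c["distortion"]); print(np.round(c["world_from_camera"],4).tolist())
s=ctrl.state(); print(s, ctrl.tip_reach)
E
```

```text
scene 55.08358526338097 277.5531705407596 213.00710496666483 [-0.04981581  0.          0.          0.          0.        ]
[[-0.178, 0.5243, -0.8327, 1.4388], [0.9839, 0.0799, -0.16, 0.1666], [-0.0173, -0.8478, -0.53, 0.6938], [0.0, 0.0, 0.0, 1.0]]
top 53.18663206025132 280.38536018499343 202.1618304353256 [0.04092343 0.         0.         0.         0.        ]
[[0.0204, -0.9903, 0.1372, 0.3783], [-0.9998, -0.0196, 0.0072, -0.0121], [-0.0044, -0.1373, -0.9905, 1.2291], [0.0, 0.0, 0.0, 1.0]]
{'clock': 0.1, 'qpos': array([-1.38871876e+00,  9.17682320e-02,  1.23173012e+00, -2.35422508e-05,
        1.81980395e+00, -5.66865618e-02]), 'dq': array([ 0.00045817, -0.00276542, -0.00291   , -0.00143875,  0.00133413,
        0.00032953]), 'tau': array([ 2.92510718e-03, -4.47856128e+01, -4.07569885e+01,  7.01067131e-02,
        2.84754555e-02, -1.13451993e-04]), 'tool_pos': array([ 0.14186075, -0.58276514,  0.24664906]), 'tcp_rot': array([-3.11754047e+00, -3.73947522e-01,  2.03925369e-04]), 'contact_force': array([-0.38969143,  0.60688553, -0.70191099]), 'wrist_torque': array([-0.02193734,  0.01121669, -0.0271298 ]), 'finger_force': 0.0, 'opening': 0.08793029246810329} 0.025
```

View pics/scene0.png

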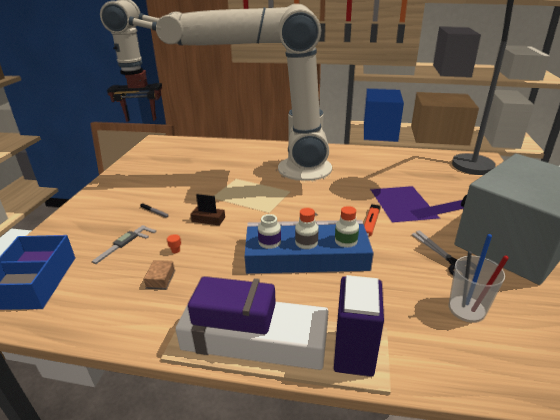

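View pics/top0.png

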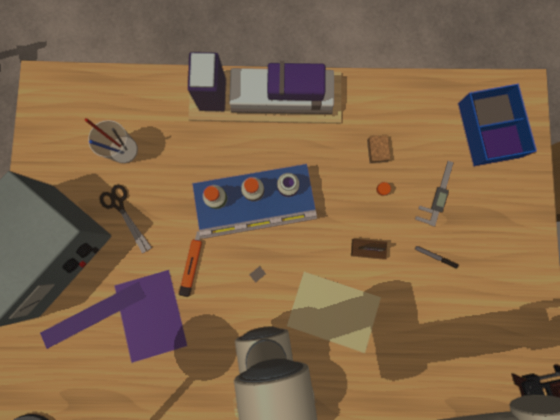

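Scene view: the purple jar is at about (268,230), the stopper at (174,243), and the holder in its stand at (207,207). The open jar is the one nearest the stopper and stand. In the top view, the rack runs (195..315, 165..235), the open jar is at (288,183), the stopper at (385,188) and the stand at (370,248).

```bash
cat > h.py <<'E'
from station import ctrl, vision
import cv2, numpy as np
def cam(n):
    c=vision.camera_info(n); f=210/np.tan(np.radians(c["fov_y"])/2)
    return np.array([[f,0,c["cx"]],[0,f,c["cy"]],[0,0,1.]]),np.array(c["distortion"]),np.array(c["world_from_camera"])
def ray(n,uv):
    K,D,T=cam(n); p=cv2.undistortPoints(np.array(uv,float).reshape(-1,1,2),K,D).reshape(-1,2)
    return T[:3,3],np.c_[p,np.ones(len(p))]@T[:3,:3].T
def onz(n,uv,z):
    o,d=ray(n,uv); return o+d*((z-o[2])/d[:,2])[:,None]
def proj(n,P):
    K,D,T=cam(n); I=np.linalg.inv(T)
    return cv2.projectPoints(np.array(P,float).reshape(-1,1,3),cv2.Rodrigues(I[:3,:3])[0],I[:3,3],K,D)[0].reshape(-1,2)
def hsv(im,lo,hi): return cv2.inRange(cv2.cvtColor(im,cv2.COLOR_BGR2HSV),np.array(lo),np.array(hi))
def blobs(m,amin=20):
    n,l,s,c=cv2.connectedComponentsWithStats(m); return [(s[i].tolist(),c[i].round(2).tolist()) for i in range(1,n) if s[i,4]>=amin]
E
python3 - <<'E'
from h import *
t=cv2.imread("pics/top0.png"); s=cv2.imread("pics/scene0.png")
a=cv2.resize(t[150:265,185:325],None,fx=4,fy=4,interpolation=cv2.INTER_CUBIC)
b=cv2.resize(t[170:265,345:405],None,fx=4,fy=4,interpolation=cv2.INTER_CUBIC)
H=np.zeros((460,800,3),np.uint8); H[:460,:560]=a; H[:380,560:800]=b; cv2.imwrite("pics/tc.png",H)
a=cv2.resize(s[185:275,150:380],None,fx=3.47,fy=3.47,interpolation=cv2.INTER_CUBIC); cv2.imwrite("pics/sc.png",a[:,:798])
for n,i in(("top",t),("scene",s)):
    print(n,"orange",blobs(hsv(i,(0,170,110),(9,255,255))|hsv(i,(175,170,110),(180,255,255))))
    print("blue",blobs(hsv(i,(105,150,40),(120,255,255)),300)); print("yellow",blobs(hsv(i,(24,130,110),(36,255,255)),8))
E
```

```text
top orange [([245, 179, 13, 13, 124], [251.18, 185.22]), ([212, 187, 7, 13, 38], [215.13, 193.74]), ([189, 240, 13, 47, 99], [195.15, 262.12])]
blue [([460, 85, 75, 80, 2250], [495.31, 124.31])]
yellow [([285, 215, 19, 6, 47], [294.0, 217.32]), ([250, 221, 20, 6, 46], [259.72, 223.28]), ([216, 227, 18, 6, 45], [224.6, 229.4])]
scene orange [([341, 207, 15, 13, 176], [347.89, 212.89]), ([364, 207, 15, 29, 226], [370.94, 219.83]), ([300, 208, 15, 14, 179], [306.78, 214.4]), ([167, 235, 14, 18, 189], [173.94, 242.77])]
blue [([0, 0, 127, 199, 17376], [59.26, 83.78]), ([137, 27, 22, 57, 659], [147.15, 53.95]), ([364, 89, 39, 52, 1793], [382.68, 114.36]), ([126, 98, 39, 26, 712], [143.63, 110.7]), ([246, 225, 126, 48, 4010], [307.12, 253.26]), ([0, 236, 74, 73, 3679], [33.62, 270.76])]
yellow []
```

View pics/tc.png

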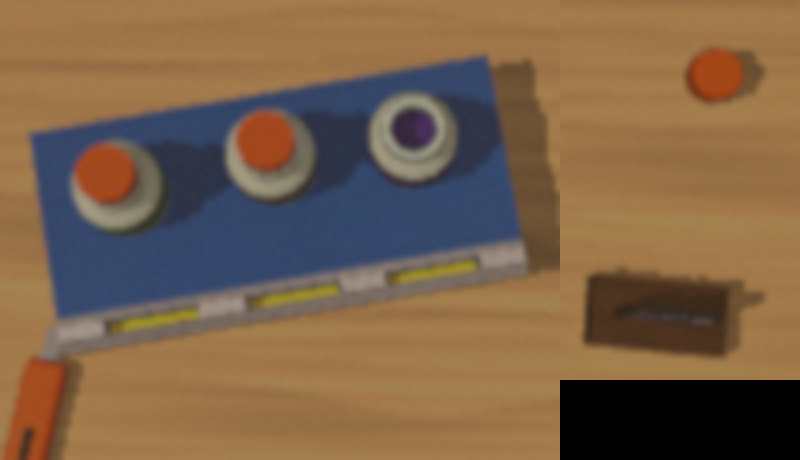

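View pics/sc.png

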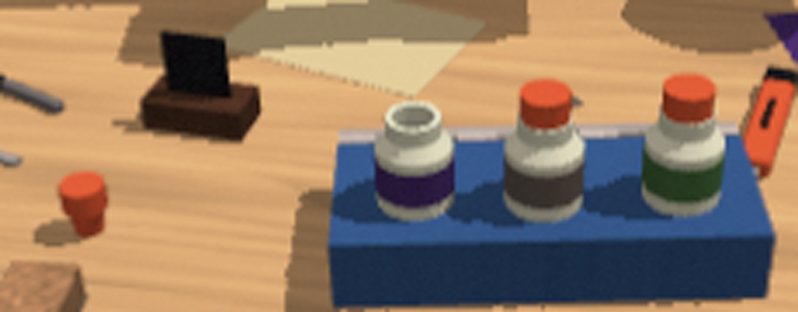

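The label is not visible from behind (+x), so it faces the robot. Next I compute the positions.

```bash
python3 - <<'E'
from h import *
t=cv2.imread("pics/top0.png"); s=cv2.imread("pics/scene0.png")
T=lambda x,y:(x/4+185-.375,y/4+150-.375)
T2=lambda x,y:((x-560)/4+345-.375,y/4+170-.375)
S=lambda x,y:(x/3.47+150-.35,y/3.47+185-.35)
def tri(a,b):
    A=np.zeros((3,3));B=np.zeros(3);o=[]
    for n,u in(("top",a),("scene",b)):
        c,d=ray(n,[u]);d=d[0]/np.linalg.norm(d[0]);P=np.eye(3)-np.outer(d,d);A+=P;B+=P@c
    p=np.linalg.solve(A,B); return p.round(4),[np.round(proj(n,p)[0]-u,2).tolist() for n,u in(("top",a),("scene",b))]
lo=hsv(t,(0,190,60),(10,255,255))
for w in blobs(lo,40): print("or",w)
bl=hsv(t,(100,120,30),(125,255,255))
print("blue",[w for w in blobs(bl,500)])
print("stopper top z.046",onz("top",[T2(716,73)],.046)," tri",tri(T2(716,73),S(83,183)))
r=T(414,128); print("rim z.135",onz("top",[r],.135),"tri",tri(r,S(413,117)))
print("green stop z.156",onz("top",[T(107,173)],.156),"grey",onz("top",[T(266,140)],.156), "tri",tri(T(107,173),S(689,88)),tri(T(266,140),S(546,89)))
c=onz("top",[T(32,133),T(487,57),T(526,271),T(60,355)],.06); print("rack corners\n",c.round(4))
print("edges",np.linalg.norm(np.roll(c,-1,0)-c,axis=1).round(4))
print("lip row: shelf-side/bed edges right bay", onz("top",[T(388,273),T(477,260),T(388,287),T(480,270)],.06).round(4))
k=onz("top",[T2(590,275),T2(728,287),T2(725,355),T2(586,343)],.03);print("stand\n",k.round(4),k.mean(0),np.linalg.norm(np.roll(k,-1,0)-k,axis=1).round(4))
# holder top edge in scene: plate corners z=.09, bottom z=.03
h=onz("scene",[S(163,33),S(226,40)],.09); g=onz("scene",[S(165,91),S(229,97)],.03); print("holder",h.round(4),g.round(4))
E
```

```text
or ([245, 179, 13, 13, 132], [251.08, 184.89])
or ([377, 183, 14, 12, 129], [383.5, 188.4])
or ([205, 187, 13, 13, 133], [211.07, 193.07])
or ([185, 240, 16, 47, 258], [193.57, 259.79])
blue [([459, 85, 77, 80, 2447], [495.56, 124.53]), ([194, 166, 120, 62, 2700], [252.44, 202.28])]
stopper top z.046 [[ 0.58912987 -0.29686394  0.046     ]]  tri (array([ 0.5891, -0.2962,  0.0442]), [[-0.37, 0.12], [-0.39, -0.05]])
rim z.135 [[ 0.58521757 -0.02351267  0.135     ]] tri (array([ 0.5855, -0.0223,  0.1321]), [[-0.48, 0.08], [-0.5, -0.01]])
green stop z.156 [[0.54769235 0.17489088 0.156     ]] grey [[0.57143505 0.07265967 0.156     ]] tri (array([0.5481, 0.1774, 0.1528]), [[-0.74, 0.03], [-0.74, 0.07]]) (array([0.5711, 0.0743, 0.1566]), [[-0.67, 0.07], [-0.69, 0.03]])
rack corners
 [[ 0.5904  0.2458  0.06  ]
 [ 0.6518 -0.0753  0.06  ]
 [ 0.4993 -0.1044  0.06  ]
 [ 0.4343  0.2186  0.06  ]]
edges [0.3269 0.1552 0.3295 0.1585]
lip row: shelf-side/bed edges right bay [[ 0.4959 -0.008   0.06  ]
 [ 0.5063 -0.0701  0.06  ]
 [ 0.4861 -0.0082  0.06  ]
 [ 0.4993 -0.0723  0.06  ]]
stand
 [[ 0.4445 -0.2096  0.03  ]
 [ 0.4381 -0.307   0.03  ]
 [ 0.3902 -0.3042  0.03  ]
 [ 0.3964 -0.2065  0.03  ]] [ 0.41730473 -0.2568244   0.03      ] [0.0977 0.0479 0.0978 0.0481]
holder [[ 0.4198 -0.2823  0.09  ]
 [ 0.4237 -0.2224  0.09  ]] [[ 0.4217 -0.2875  0.03  ]
 [ 0.4228 -0.2261  0.03  ]]
```

Call:
move_arm --increments '[{"grip": 1, "travel": [0.02, -0.008, 0], "dr": [0, 0, 0.049]}, {"grip": 1, "travel": [0.043, -0.017, -0.0], "dr": [0, 0, 0]}, {"grip": 1, "travel": [0.043, -0.017, 0], "dr": [0, 0, 0]}, {"grip": 1, "travel": [0.043, -0.017, 0], "dr": [0, 0, 0]}, {"grip": 1, "travel": [0.043, -0.017, 0], "dr": [0, 0, 0]}, {"grip": 1, "travel": [0.043, -0.017, 0], "dr": [0, 0, 0]}, {"grip": 1, "travel": [0.043, -0.017, 0], "dr": [0, 0, 0]}, {"grip": 1, "travel": [0.043, -0.017, 0], "dr": [0, 0, 0]}, {"grip": 1, "travel": [0.043, -0.017, 0], "dr": [0, 0, 0]}, {"grip": 1, "travel": [0.043, -0.017, 0], "dr": [0, 0, 0]}, {"grip": 1, "travel": [0.043, -0.017, 0], "dr": [0, 0, 0]}, {"grip": 1, "travel": [0.043, -0.018, 0], "dr": [0, 0, 0]}]'

```text
clock: 1.3
tool_pos: [0.5898, -0.2953, 0.247]
tcp_rot: [-3.127, -0.298, 0.001]
contact_force: [-0.6, -0.9, -0.1]
opening: 0.0881
finger_force: 0.0
```

```bash
cat > go.py <<'E'
import sys
from h import *
from scipy.spatial.transform import Rotation as R
def rep(x=None,y=None,z=None,yaw=None):
    s=ctrl.state(); r=R.from_rotvec(s["tcp_rot"]); p=s["tool_pos"]; X=r.as_matrix()[:,0]
    print("t",round(s["clock"],2),"p",p.round(4),"yaw",round(float(np.arctan2(X[1],X[0])),4),"tilt",(r.as_matrix()[:,2]).round(3),"op",round(s["opening"],4),"ff",round(float(s["finger_force"]),1),"F",s["contact_force"].round(2))
    if x is not None:
        print("travel(tool, now)",(r.inv().apply(np.array([x,y,z])-p)).round(4))
        if yaw is not None:
            d=float(np.arctan2(X[1],X[0]))-yaw; q=r*R.from_rotvec([0,0,d]); print("dr z",round(d,4),"travel after turn",q.inv().apply(np.array([x,y,z])-p).round(4))
if __name__=="__main__": rep(*map(float,sys.argv[1:]))
E
python3 go.py .589 -.297 .053 .19
```

```text
t 1.3 p [ 0.5898 -0.2953  0.247 ] yaw 0.1898 tilt [-0.001  0.    -1.   ] op 0.0881 ff 0.0 F [-0.56 -0.92 -0.15]
travel(tool, now) [-0.001   0.0016  0.194 ]
dr z -0.0002 travel after turn [-0.001   0.0016  0.194 ]
```

Call:
move_arm --increments '[{"grip": 1, "travel": [-0.001, 0.0015, 0.04], "dr": [0, 0, 0]}, {"grip": 1, "travel": [0, 0, 0.045], "dr": [0, 0, 0]}, {"grip": 1, "travel": [0, 0, 0.045], "dr": [0, 0, 0]}, {"grip": 1, "travel": [0, 0, 0.04], "dr": [0, 0, 0]}, {"grip": 1, "travel": [0, 0, 0.024], "dr": [0, 0, 0]}, {"grip": 1, "travel": [0, 0, 0], "dr": [0, 0, 0]}, {"grip": 1, "travel": [0, 0, 0], "dr": [0, 0, 0]}]'

```text
clock: 2.0
tool_pos: [0.5877, -0.2982, 0.0537]
tcp_rot: [-3.127, -0.298, 0.001]
contact_force: [-0.5, -0.2, 0.9]
opening: 0.088
finger_force: 0.0
```

```bash
python3 - <<'E'
from go import *
rep(.589,-.297,.053,.19)
im=vision.grab_frame("scene"); cv2.imwrite("pics/s1.png",cv2.resize(im[180:280,120:240],None,fx=5,fy=5,interpolation=cv2.INTER_CUBIC))
E
```

```text
t 2.0 p [ 0.5877 -0.2982  0.0537] yaw 0.1898 tilt [-0.001  0.    -1.   ] op 0.088 ff 0.0 F [-0.47 -0.23  0.86]
travel(tool, now) [ 0.0015 -0.0009  0.0007]
dr z -0.0002 travel after turn [ 0.0015 -0.0009  0.0007]
```

View pics/s1.png

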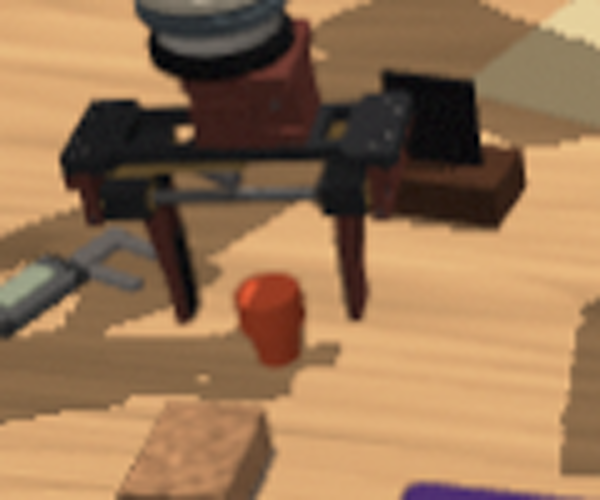

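The fingers bracket the stopper: tips at crop (187,315) and (357,315), stopper at (270,300). I close now.

Call:
move_arm --increments '[{"grip": -1, "travel": [0.001, 0, 0], "dr": [0, 0, 0]}, {"grip": -1, "travel": [0, 0, 0], "dr": [0, 0, 0]}, {"grip": -1, "travel": [0, 0, 0], "dr": [0, 0, 0]}, {"grip": -1, "travel": [0, 0, 0], "dr": [0, 0, 0]}, {"grip": -1, "travel": [0, 0, 0], "dr": [0, 0, 0]}, {"grip": -1, "travel": [0, 0, 0], "dr": [0, 0, 0]}, {"grip": -1, "travel": [0, 0, 0], "dr": [0, 0, 0]}, {"grip": -1, "travel": [0, 0, 0], "dr": [0, 0, 0]}]'

```text
clock: 2.85
tool_pos: [0.5887, -0.2981, 0.0536]
tcp_rot: [-3.127, -0.298, 0.0]
contact_force: [-0.1, -0.2, 0.3]
opening: 0.037
finger_force: 30.0
```

```bash
python3 go.py .585 -.0235 .23 .19
```

```text
t 2.85 p [ 0.5887 -0.2981  0.0536] yaw 0.1898 tilt [-0.  0. -1.] op 0.037 ff 30.0 F [-0.12 -0.22  0.29]
travel(tool, now) [ 0.0481 -0.2704 -0.1764]
dr z -0.0002 travel after turn [ 0.0482 -0.2704 -0.1764]
```

Call:
move_arm --increments '[{"grip": -1, "travel": [0, 0, -0.03], "dr": [0, 0, 0]}, {"grip": -1, "travel": [0, 0, -0.045], "dr": [0, 0, 0]}, {"grip": -1, "travel": [0, 0, -0.045], "dr": [0, 0, 0]}, {"grip": -1, "travel": [0, 0, -0.036], "dr": [0, 0, 0]}, {"grip": -1, "travel": [0.006, -0.034, -0.02], "dr": [0, 0, 0]}, {"grip": -1, "travel": [0.008, -0.045, 0], "dr": [0, 0, 0]}, {"grip": -1, "travel": [0.008, -0.045, 0], "dr": [0, 0, 0]}, {"grip": -1, "travel": [0.008, -0.045, 0], "dr": [0, 0, 0]}, {"grip": -1, "travel": [0.008, -0.045, 0], "dr": [0, 0, 0]}, {"grip": -1, "travel": [0.008, -0.045, 0], "dr": [0, 0, 0]}, {"grip": -1, "travel": [0.002, -0.011, 0], "dr": [0, 0, 0]}, {"grip": -1, "travel": [0, 0, 0], "dr": [0, 0, 0]}]'

```text
clock: 4.05
tool_pos: [0.5849, -0.0222, 0.2298]
tcp_rot: [3.127, 0.303, 0.0]
contact_force: [-0.5, 0.4, -1.0]
opening: 0.0372
finger_force: 30.0
```

```bash
python3 - <<'E'
from go import *
rep(.585,-.0235,.17,.19)
im=vision.grab_frame("scene"); t=vision.grab_frame("top")
H=np.zeros((500,800,3),np.uint8)
H[:500,:500]=cv2.resize(im[150:250,220:320],None,fx=5,fy=5,interpolation=cv2.INTER_CUBIC)
H[:300,500:800]=cv2.resize(t[150:225,250:325],None,fx=4,fy=4,interpolation=cv2.INTER_CUBIC)
cv2.imwrite("pics/s2.png",H)
for n,i in(("scene",im),("top",t)): print(n,blobs(hsv(i,(0,170,60),(10,255,255)),15))
s=ctrl.state()["tool_pos"]; 
for z in (.028,.052,.053,.006): print(z,proj("scene",s-[0,0,z]),proj("top",s-[0,0,z]))
E
```

```text
t 4.05 p [ 0.5849 -0.0222  0.2298] yaw 0.193 tilt [ 0. -0. -1.] op 0.0372 ff 30.0 F [-0.52  0.4  -0.98]
travel(tool, now) [-0.0002  0.0013  0.0598]
dr z 0.003 travel after turn [-0.0002  0.0013  0.0598]
scene [([243, 0, 6, 21, 85], [245.64, 10.16]), ([347, 0, 5, 3, 15], [349.0, 1.0]), ([400, 0, 7, 21, 86], [402.88, 10.45]), ([261, 186, 15, 20, 237], [268.18, 194.61]), ([341, 207, 15, 13, 176], [347.89, 212.89]), ([364, 207, 15, 29, 230], [370.94, 219.78]), ([300, 208, 15, 14, 180], [306.76, 214.44]), ([488, 256, 20, 28, 135], [498.05, 269.19])]
top [([85, 119, 29, 23, 60], [97.57, 128.58]), ([245, 179, 5, 12, 42], [246.98, 184.36]), ([205, 187, 14, 13, 148], [211.22, 193.08]), ([183, 240, 19, 48, 342], [192.87, 260.87]), ([79, 262, 7, 5, 24], [82.08, 263.92])]
0.028 [[266.40864279 194.70948852]] [[288.98723438 176.74239062]]
0.052 [[266.71263848 203.00813977]] [[288.83778228 178.60041123]]
0.053 [[266.72515051 203.34944096]] [[288.83169954 178.67603597]]
0.006 [[266.12360512 186.91732088]] [[289.13034562 174.9633241 ]]
```

View pics/s2.png

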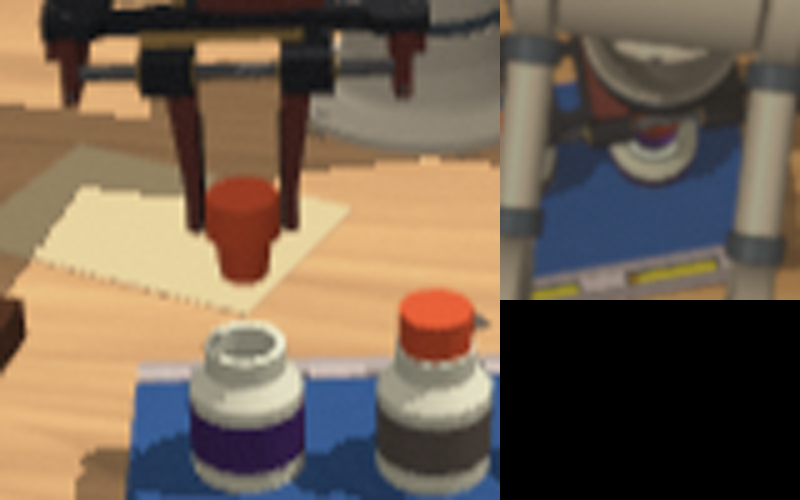

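The stopper hangs upright, foot at crop (244,275), over the neck at crop (244,342). The relative offset in both views is about 1 mm in y. I lower it.

Call:
move_arm --increments '[{"grip": -1, "travel": [0, 0.0013, 0.02], "dr": [0, 0, 0]}, {"grip": -1, "travel": [0, 0, 0.018], "dr": [0, 0, 0]}, {"grip": -1, "travel": [0, 0, 0.004], "dr": [0, 0, 0]}, {"grip": -1, "travel": [0, 0, 0.004], "dr": [0, 0, 0]}, {"grip": -1, "travel": [0, 0, 0.004], "dr": [0, 0, 0]}, {"grip": -1, "travel": [0, 0, 0.0], "dr": [0, 0, 0]}]'

```text
clock: 4.75
tool_pos: [0.5852, -0.0257, 0.1794]
tcp_rot: [3.127, 0.297, -0.001]
contact_force: [-0.1, 0.4, -0.5]
opening: 0.0374
finger_force: 30.0
```

```bash
python3 go.py .585 -.0235 .1646 .19
```

```text
t 4.75 p [ 0.5852 -0.0257  0.1794] yaw 0.1891 tilt [-0. -0. -1.] op 0.0374 ff 30.0 F [-0.12  0.43 -0.49]
travel(tool, now) [ 0.0003 -0.0022  0.0148]
dr z -0.0009 travel after turn [ 0.0003 -0.0022  0.0148]
```

Call:
move_arm --increments '[{"grip": -1, "travel": [0, -0.002, 0.0], "dr": [0, 0, 0]}, {"grip": -1, "travel": [0, 0, 0.004], "dr": [0, 0, 0]}, {"grip": -1, "travel": [0, 0, 0.003], "dr": [0, 0, 0]}, {"grip": -1, "travel": [0, 0, 0.003], "dr": [0, 0, 0]}, {"grip": -1, "travel": [0, 0, 0.002], "dr": [0, 0, 0]}, {"grip": -1, "travel": [0, 0, 0], "dr": [0, 0, 0]}, {"grip": -1, "travel": [0, 0, 0], "dr": [0, 0, 0]}]'

```text
clock: 5.45
tool_pos: [0.5848, -0.0232, 0.1676]
tcp_rot: [-3.127, -0.298, 0.0]
contact_force: [0.2, -0.4, -0.4]
opening: 0.0374
finger_force: 30.0
```

```bash
python3 go.py .585 -.0235 .1646 .19
```

```text
t 5.45 p [ 0.5848 -0.0232  0.1676] yaw 0.1898 tilt [-0.  0. -1.] op 0.0374 ff 30.0 F [ 0.21 -0.36 -0.43]
travel(tool, now) [0.0001 0.0003 0.003 ]
dr z -0.0002 travel after turn [0.0001 0.0003 0.003 ]
```

Call:
move_arm --increments '[{"grip": -1, "travel": [0, 0, 0.001], "dr": [0, 0, 0]}, {"grip": -1, "travel": [0, 0, 0.001], "dr": [0, 0, 0]}, {"grip": -1, "travel": [0, 0, 0.001], "dr": [0, 0, 0]}, {"grip": -1, "travel": [0, 0, 0.001], "dr": [0, 0, 0]}, {"grip": -1, "travel": [0, 0, 0], "dr": [0, 0, 0]}]'

```text
clock: 5.95
tool_pos: [0.5849, -0.0232, 0.1643]
tcp_rot: [3.127, 0.298, 0.001]
contact_force: [-2.2, -0.3, 2.9]
opening: 0.0371
finger_force: 30.0
```

Call:
move_arm --increments '[{"grip": -1, "travel": [0, 0, 0.0007], "dr": [0, 0, 0]}, {"grip": -1, "travel": [0, 0, 0], "dr": [0, 0, 0]}, {"grip": -1, "travel": [0, 0, 0], "dr": [0, 0, 0]}]'

```text
clock: 6.25
tool_pos: [0.585, -0.0232, 0.1642]
tcp_rot: [3.127, 0.298, 0.002]
contact_force: [-1.9, -0.7, 5.4]
opening: 0.0374
finger_force: 30.0
```

Call:
move_arm --increments '[{"grip": 0.25, "travel": [0, 0, -0.0005], "dr": [0, 0, 0]}, {"grip": 0.25, "travel": [0, 0, 0], "dr": [0, 0, 0]}, {"grip": 0.25, "travel": [0, 0, 0], "dr": [0, 0, 0]}, {"grip": 0.25, "travel": [0, 0, 0], "dr": [0, 0, 0]}, {"grip": 0.25, "travel": [0, 0, 0], "dr": [0, 0, 0]}, {"grip": 0.25, "travel": [0, 0, -0.02], "dr": [0, 0, 0]}, {"grip": 0.25, "travel": [0, 0, -0.04], "dr": [0, 0, 0]}, {"grip": 0.25, "travel": [0, 0, -0.04], "dr": [0, 0, 0]}, {"grip": 0.25, "travel": [0, 0, 0], "dr": [0, 0, 0]}]'

```text
clock: 7.15
tool_pos: [0.5864, -0.0233, 0.2708]
tcp_rot: [3.125, 0.297, 0.017]
contact_force: [0.5, -0.3, 0.3]
opening: 0.0545
finger_force: 0.0
```

```bash
python3 - <<'E'
from go import *
rep(.419,-.256,.18,-.064)
im=vision.grab_frame("scene"); cv2.imwrite("pics/s3.png",cv2.resize(im[150:260,220:360],None,fx=5,fy=5,interpolation=cv2.INTER_CUBIC))
print(blobs(hsv(im,(0,170,60),(10,255,255)),100))
print(proj("scene",[[.585,-.0235,.157],[.585,-.0235,.135],[.5714,.0727,.157],[.5714,.0727,.135]]))
E
```

```text
t 7.15 p [ 0.5864 -0.0233  0.2708] yaw 0.1898 tilt [ 0.011 -0.001 -1.   ] op 0.0545 ff 0.0 F [ 0.49 -0.31  0.28]
travel(tool, now) [-0.2092  0.1966  0.0892]
dr z 0.2538 travel after turn [-0.1531  0.2429  0.0892]
[([341, 207, 15, 13, 176], [347.89, 212.89]), ([364, 207, 15, 29, 230], [370.91, 219.73]), ([262, 208, 14, 14, 167], [268.49, 214.54]), ([300, 208, 15, 14, 180], [306.76, 214.44]), ([488, 256, 20, 28, 133], [498.2, 268.99])]
[[267.44926014 209.97792784]
 [267.71096362 217.25073107]
 [305.65623376 210.18516627]
 [305.48781067 217.4827054 ]]
```

View pics/s3.png

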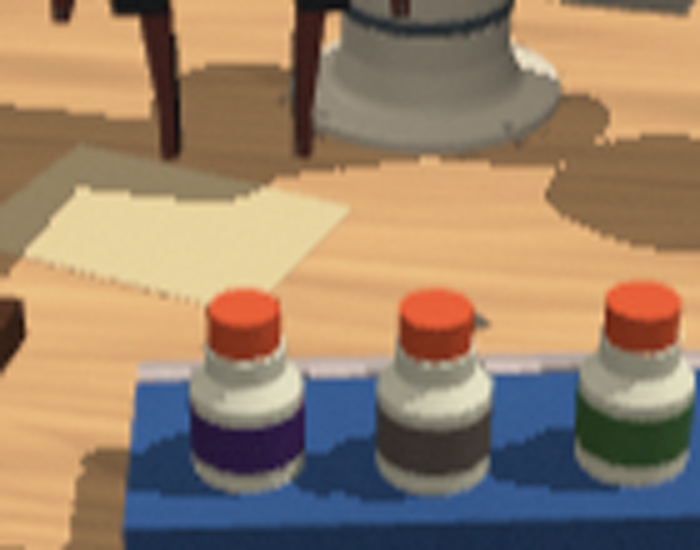

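Stopper seated: head at crop rows 288–360, the same as the grey jar's. Next is the holder.

Call:
move_arm --increments '[{"grip": 0.4, "travel": [0, 0, 0], "dr": [0, 0, 0.127]}, {"grip": 1, "travel": [0, 0, 0], "dr": [0, 0, 0.127]}, {"grip": 1, "travel": [-0.0255, 0.04, 0], "dr": [0, 0, 0]}, {"grip": 1, "travel": [-0.0255, 0.04, 0], "dr": [0, 0, 0]}, {"grip": 1, "travel": [-0.0255, 0.04, 0], "dr": [0, 0, 0]}, {"grip": 1, "travel": [-0.0255, 0.04, 0], "dr": [0, 0, 0]}, {"grip": 1, "travel": [-0.0255, 0.04, 0], "dr": [0, 0, 0]}, {"grip": 1, "travel": [-0.0255, 0.04, 0], "dr": [0, 0, 0]}, {"grip": 1, "travel": [0, 0, 0.03], "dr": [0, 0, 0]}, {"grip": 1, "travel": [0, 0, 0.04], "dr": [0, 0, 0]}, {"grip": 1, "travel": [0, 0, 0.03], "dr": [0, 0, 0]}, {"grip": 1, "travel": [0, 0, 0], "dr": [0, 0, 0]}]'

```text
clock: 8.4
tool_pos: [0.4142, -0.2514, 0.1568]
tcp_rot: [-3.134, 0.101, 0.015]
contact_force: [-0.1, 1.0, -0.9]
opening: 0.0877
finger_force: 0.0
```

```bash
python3 go.py .4175 -.257 .071 -.064
```

```text
t 8.4 p [ 0.4142 -0.2514  0.1568] yaw -0.0647 tilt [-0.009  0.006 -1.   ] op 0.0877 ff 0.0 F [-0.06  0.97 -0.93]
travel(tool, now) [0.0045 0.0059 0.0857]
dr z -0.0007 travel after turn [0.0045 0.0059 0.0857]
```

Call:
move_arm --increments '[{"grip": 1, "travel": [0.003, 0.006, 0.02], "dr": [0, 0, 0]}, {"grip": 1, "travel": [0, 0, 0], "dr": [0, 0, 0]}, {"grip": 1, "travel": [0, 0, 0], "dr": [0, 0, 0]}]'

```text
clock: 8.7
tool_pos: [0.4195, -0.259, 0.1444]
tcp_rot: [-3.14, 0.101, -0.0]
contact_force: [0.3, 0.2, -0.5]
opening: 0.0877
finger_force: 0.0
```

```bash
python3 go.py .4175 -.257 .071 -.064
```

```text
t 8.7 p [ 0.4195 -0.259   0.1444] yaw -0.0642 tilt [ 0.  0. -1.] op 0.0877 ff 0.0 F [ 0.34  0.15 -0.54]
travel(tool, now) [-0.0021 -0.0019  0.0734]
dr z -0.0002 travel after turn [-0.0021 -0.0019  0.0734]
```

Call:
move_arm --increments '[{"grip": 1, "travel": [-0.002, -0.002, 0.02], "dr": [0, 0, 0]}, {"grip": 1, "travel": [0, 0, 0.02], "dr": [0, 0, 0]}, {"grip": 1, "travel": [0, 0, 0.02], "dr": [0, 0, 0]}, {"grip": 1, "travel": [0, 0, 0.0135], "dr": [0, 0, 0]}, {"grip": 1, "travel": [0, 0, 0], "dr": [0, 0, 0]}, {"grip": 1, "travel": [0, 0, 0], "dr": [0, 0, 0]}]'

```text
clock: 9.3
tool_pos: [0.4179, -0.2571, 0.0711]
tcp_rot: [3.139, -0.101, 0.002]
contact_force: [0.2, 0.2, 0.8]
opening: 0.0879
finger_force: 0.0
```

```bash
python3 - <<'E'
from go import *
rep(.4175,-.257,.071,-.064)
im=vision.grab_frame("scene"); cv2.imwrite("pics/s4.png",cv2.resize(im[160:240,160:260],None,fx=6,fy=6,interpolation=cv2.INTER_CUBIC))
E
```

```text
t 9.3 p [ 0.4179 -0.2571  0.0711] yaw -0.0641 tilt [ 0.001 -0.001 -1.   ] op 0.0879 ff 0.0 F [0.19 0.15 0.78]
travel(tool, now) [-0.0004 -0.0001  0.0001]
dr z -0.0001 travel after turn [-0.0004 -0.0001  0.0001]
```

View pics/s4.png

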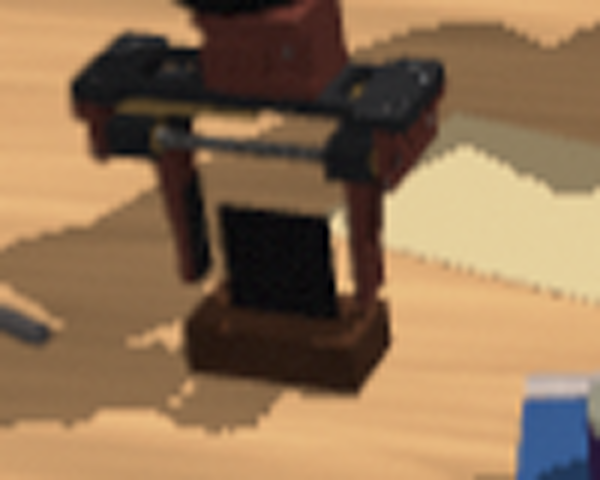

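The fingers straddle the holder: plate at crop (222–335, 205–315), fingers at (195,275) and (365,300), with near-equal gaps. I close now.

Call:
move_arm --increments '[{"grip": -1, "travel": [0, 0, 0], "dr": [0, 0, 0]}, {"grip": -1, "travel": [0, 0, 0], "dr": [0, 0, 0]}, {"grip": -1, "travel": [0, 0, 0], "dr": [0, 0, 0]}, {"grip": -1, "travel": [0, 0, 0], "dr": [0, 0, 0]}, {"grip": -1, "travel": [0, 0, 0], "dr": [0, 0, 0]}, {"grip": -1, "travel": [0, 0, 0], "dr": [0, 0, 0]}]'

```text
clock: 9.95
tool_pos: [0.4176, -0.2571, 0.0702]
tcp_rot: [3.14, -0.101, 0.001]
contact_force: [0.1, -0.7, 1.6]
opening: 0.06
finger_force: 30.0
```

```bash
python3 go.py .4982 -.0395 .17 .19
```

```text
t 9.95 p [ 0.4176 -0.2571  0.0702] yaw -0.0643 tilt [ 0. -0. -1.] op 0.06 ff 30.0 F [ 0.14 -0.65  1.55]
travel(tool, now) [ 0.0665 -0.2223 -0.0998]
dr z -0.2543 travel after turn [ 0.1203 -0.1984 -0.0998]
```

Call:
move_arm --increments '[{"grip": -1, "travel": [0, 0, -0.015], "dr": [0, 0, 0]}, {"grip": -1, "travel": [0, 0, -0.025], "dr": [0, 0, 0]}, {"grip": -1, "travel": [0, 0, -0.035], "dr": [0, 0, 0]}, {"grip": -1, "travel": [0, 0, -0.035], "dr": [0, 0, 0]}, {"grip": -1, "travel": [0, 0, -0.01], "dr": [0, 0, -0.1]}, {"grip": -1, "travel": [0, 0, 0], "dr": [0, 0, -0.1]}, {"grip": -1, "travel": [0.0, 0, 0], "dr": [0, 0, -0.054]}, {"grip": -1, "travel": [0.022, -0.036, 0], "dr": [0, 0, 0]}, {"grip": -1, "travel": [0.024, -0.04, 0], "dr": [0, 0, 0]}, {"grip": -1, "travel": [0.024, -0.04, 0], "dr": [0, 0, 0]}, {"grip": -1, "travel": [0.024, -0.04, 0], "dr": [0, 0, 0]}, {"grip": -1, "travel": [0.02, -0.032, 0], "dr": [0, 0, 0]}]'

```text
clock: 11.15
tool_pos: [0.4942, -0.0485, 0.1911]
tcp_rot: [-3.127, -0.299, -0.001]
contact_force: [0.7, 0.6, 0.1]
opening: 0.0594
finger_force: 30.0
```

Call:
move_arm --increments '[{"grip": -1, "travel": [0, 0, 0], "dr": [0, 0, 0]}, {"grip": -1, "travel": [0, 0, 0], "dr": [0, 0, 0]}, {"grip": -1, "travel": [0, 0, 0], "dr": [0, 0, 0]}]'

```text
clock: 11.45
tool_pos: [0.4937, -0.0517, 0.1904]
tcp_rot: [3.127, 0.296, -0.0]
contact_force: [0.9, 0.6, -0.4]
opening: 0.0597
finger_force: 30.0
```

```bash
python3 - <<'E'
from go import *
rep(.4982,-.0395,.127,.19)
im=vision.grab_frame("scene"); t=vision.grab_frame("top")
H=np.zeros((400,800,3),np.uint8)
H[:400,:400]=cv2.resize(im[150:250,220:320],None,fx=4,fy=4,interpolation=cv2.INTER_CUBIC)
H[:400,400:800]=cv2.resize(t[150:250,240:340],None,fx=4,fy=4,interpolation=cv2.INTER_CUBIC)
cv2.imwrite("pics/s5.png",H)
E
```

```text
t 11.45 p [ 0.4937 -0.0517  0.1904] yaw 0.189 tilt [-0.    -0.001 -1.   ] op 0.0597 ff 30.0 F [ 0.88  0.57 -0.39]
travel(tool, now) [ 0.0067 -0.0112  0.0633]
dr z -0.001 travel after turn [ 0.0067 -0.0112  0.0633]
```

View pics/s5.png

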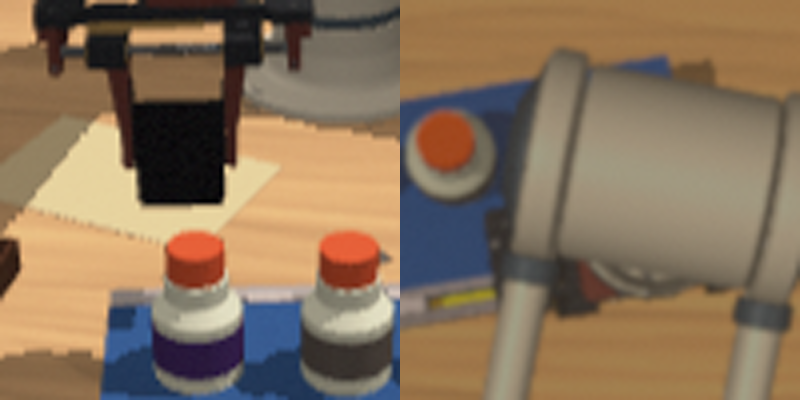

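The holder hangs upright in the fingers, lower edge at crop row 203. I centre over the bay and lower to just above the mouth.

Call:
move_arm --increments '[{"grip": -1, "travel": [0.0067, -0.0112, 0], "dr": [0, 0, 0]}, {"grip": -1, "travel": [0, 0, 0.02], "dr": [0, 0, 0]}, {"grip": -1, "travel": [0, 0, 0.02], "dr": [0, 0, 0]}, {"grip": -1, "travel": [0, 0, 0.02], "dr": [0, 0, 0]}, {"grip": -1, "travel": [0, 0, 0], "dr": [0, 0, 0]}, {"grip": -1, "travel": [0, 0, 0], "dr": [0, 0, 0]}, {"grip": -1, "travel": [0, 0, 0], "dr": [0, 0, 0]}]'

```text
clock: 12.25
tool_pos: [0.4991, -0.0386, 0.1315]
tcp_rot: [3.127, 0.297, 0.003]
contact_force: [0.5, 0.8, -0.3]
opening: 0.0599
finger_force: 30.0
```

```bash
python3 go.py .4982 -.0395 .117 .19
```

```text
t 12.25 p [ 0.4991 -0.0386  0.1315] yaw 0.1895 tilt [ 0.002 -0.    -1.   ] op 0.0599 ff 30.0 F [ 0.53  0.79 -0.32]
travel(tool, now) [-0.0011  0.0007  0.0145]
dr z -0.0005 travel after turn [-0.0011  0.0007  0.0145]
```

Call:
move_arm --increments '[{"grip": -1, "travel": [-0.001, 0.0007, 0.005], "dr": [0, 0, 0]}, {"grip": -1, "travel": [0, 0, 0.004], "dr": [0, 0, 0]}, {"grip": -1, "travel": [0, 0, 0.003], "dr": [0, 0, 0]}, {"grip": -1, "travel": [0, 0, 0.003], "dr": [0, 0, 0]}, {"grip": -1, "travel": [0, 0, 0.002], "dr": [0, 0, 0]}, {"grip": -1, "travel": [0, 0, 0.002], "dr": [0, 0, 0]}, {"grip": -1, "travel": [0, 0, 0], "dr": [0, 0, 0]}, {"grip": -1, "travel": [0, 0, 0], "dr": [0, 0, 0]}]'

```text
clock: 13.05
tool_pos: [0.4976, -0.0394, 0.1109]
tcp_rot: [-3.127, -0.298, 0.0]
contact_force: [-0.5, -0.2, -0.2]
opening: 0.0597
finger_force: 30.0
```

```bash
python3 go.py .4982 -.0395 .1002 .19
```

```text
t 13.05 p [ 0.4976 -0.0394  0.1109] yaw 0.1898 tilt [-0.  0. -1.] op 0.0597 ff 30.0 F [-0.51 -0.21 -0.23]
travel(tool, now) [0.0006 0.0002 0.0107]
dr z -0.0002 travel after turn [0.0006 0.0002 0.0107]
```

Call:
move_arm --increments '[{"grip": -1, "travel": [0, 0, 0.003], "dr": [0, 0, 0]}, {"grip": -1, "travel": [0, 0, 0.003], "dr": [0, 0, 0]}, {"grip": -1, "travel": [0, 0, 0.003], "dr": [0, 0, 0]}, {"grip": -1, "travel": [0, 0, 0.003], "dr": [0, 0, 0]}, {"grip": -1, "travel": [0, 0, 0.001], "dr": [0, 0, 0]}, {"grip": -1, "travel": [0, 0, 0], "dr": [0, 0, 0]}, {"grip": -1, "travel": [0, 0, 0], "dr": [0, 0, 0]}]'

```text
clock: 13.75
tool_pos: [0.4981, -0.0393, 0.0984]
tcp_rot: [3.127, 0.298, 0.002]
contact_force: [3.0, 1.9, 3.9]
opening: 0.0598
finger_force: 30.0
```

Call:
move_arm --increments '[{"grip": -1, "travel": [0.001, -0.0003, 0], "dr": [0, 0, 0]}, {"grip": -1, "travel": [0, 0, 0], "dr": [0, 0, 0]}, {"grip": -1, "travel": [0, 0, 0], "dr": [0, 0, 0]}]'

```text
clock: 14.05
tool_pos: [0.4983, -0.0392, 0.098]
tcp_rot: [3.127, 0.297, -0.001]
contact_force: [-0.0, -1.2, 5.4]
opening: 0.0602
finger_force: 30.0
```

Call:
move_arm --increments '[{"grip": -1, "travel": [0, 0, 0.0015], "dr": [0, 0, 0]}, {"grip": -1, "travel": [0, 0, 0.0015], "dr": [0, 0, 0]}, {"grip": -1, "travel": [0, 0, 0.0015], "dr": [0, 0, 0]}, {"grip": -1, "travel": [0, 0, 0.001], "dr": [0, 0, 0]}, {"grip": -1, "travel": [0, 0, 0], "dr": [0, 0, 0]}, {"grip": -1, "travel": [0, 0, 0], "dr": [0, 0, 0]}]'

```text
clock: 14.65
tool_pos: [0.4984, -0.0392, 0.0931]
tcp_rot: [3.127, 0.297, -0.0]
contact_force: [-1.8, -0.3, 8.1]
opening: 0.0599
finger_force: 30.0
```

Call:
move_arm --increments '[{"grip": -1, "travel": [-0.0003, 0, 0.0007], "dr": [0, 0, 0]}, {"grip": -1, "travel": [0, 0, 0.0007], "dr": [0, 0, 0]}, {"grip": -1, "travel": [0, 0, 0], "dr": [0, 0, 0]}, {"grip": -1, "travel": [0, 0, 0], "dr": [0, 0, 0]}]'

```text
clock: 15.05
tool_pos: [0.4983, -0.0392, 0.0922]
tcp_rot: [3.127, 0.297, 0.001]
contact_force: [-0.6, -0.4, 9.8]
opening: 0.0601
finger_force: 30.0
```

Call:
move_arm --increments '[{"grip": -1, "travel": [0, 0, 0.0007], "dr": [0, 0, 0]}, {"grip": -1, "travel": [0, 0, 0], "dr": [0, 0, 0]}, {"grip": -1, "travel": [0, 0, 0], "dr": [0, 0, 0]}, {"grip": -1, "travel": [0, 0, 0], "dr": [0, 0, 0]}]'

```text
clock: 15.45
tool_pos: [0.4984, -0.0392, 0.0921]
tcp_rot: [3.127, 0.297, 0.002]
contact_force: [-2.6, 1.4, 13.3]
opening: 0.0596
finger_force: 30.0
```

```bash
python3 - <<'E'
from go import *
rep()
im=vision.grab_frame("scene")
H=cv2.resize(im[160:270,210:350],None,fx=5,fy=5,interpolation=cv2.INTER_CUBIC); cv2.imwrite("pics/s6.png",H)
print(blobs(hsv(im,(0,170,60),(10,255,255)),100)); rep()
E
```

```text
t 15.45 p [ 0.4984 -0.0392  0.0921] yaw 0.1896 tilt [ 0.001 -0.001 -1.   ] op 0.0596 ff 30.0 F [-2.57  1.43 13.3 ]
[([341, 207, 15, 13, 176], [347.89, 212.89]), ([364, 207, 15, 29, 230], [370.95, 219.75]), ([261, 208, 16, 14, 187], [268.33, 214.13]), ([300, 208, 15, 14, 179], [306.78, 214.4]), ([488, 256, 20, 28, 134], [498.06, 269.22])]
t 15.5 p [ 0.4984 -0.0392  0.0921] yaw 0.1897 tilt [ 0.001 -0.001 -1.   ] op 0.06 ff 30.0 F [-2.79  0.43 12.23]
```

View pics/s6.png

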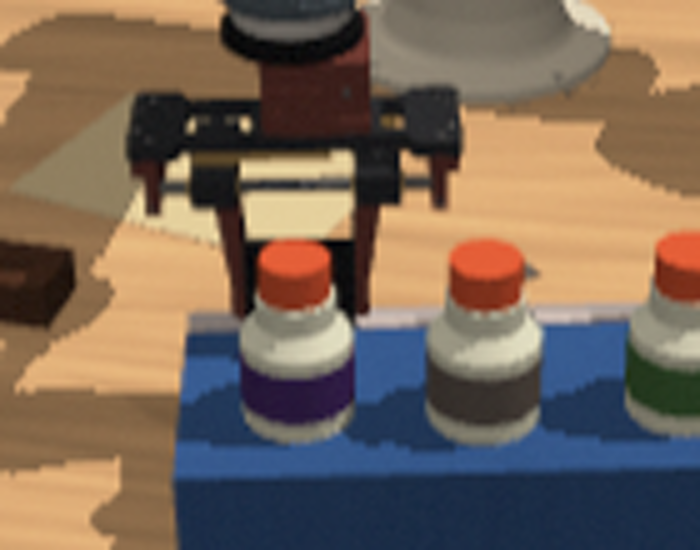

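The holder is on its hard stop: TCP at 0.0921 against 0.0922 expected, and force rising stiffly to 13 N. The stopper and jars are undisturbed. I hold for a moment, then hand in.

Call:
move_arm --increments '[{"grip": -1, "travel": [0, 0, 0.0003], "dr": [0, 0, 0]}, {"grip": -1, "travel": [0, 0, 0], "dr": [0, 0, 0]}, {"grip": -1, "travel": [0, 0, 0], "dr": [0, 0, 0]}, {"grip": -1, "travel": [0, 0, 0], "dr": [0, 0, 0]}, {"grip": -1, "travel": [0, 0, 0], "dr": [0, 0, 0]}, {"grip": -1, "travel": [0, 0, 0], "dr": [0, 0, 0]}, {"grip": -1, "travel": [0, 0, 0], "dr": [0, 0, 0]}]'

```text
clock: 16.2
tool_pos: [0.4984, -0.0392, 0.0921]
tcp_rot: [3.127, 0.297, 0.002]
contact_force: [-4.6, -0.5, 14.3]
opening: 0.0597
finger_force: 30.0
```

```bash
python3 - <<'E'
from go import *
rep(); print(ctrl.hand_in())
E
```

```text
t 16.2 p [ 0.4984 -0.0392  0.0921] yaw 0.1896 tilt [ 0.001 -0.001 -1.   ] op 0.0597 ff 30.0 F [-4.63 -0.55 14.27]
the job is handed in; nothing more can be done
None
```

I handed the job in at 16.2 s with the stopper seated in the purple jar and released, and the holder pressed on its stop in the bay in front of that jar (about 14 N down), label facing away from the jars and still gripped; no verdict came back.

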